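Shade-test a solar panel cell by cell

ROBOT

A 6-joint arm with a two-finger parallel gripper is mounted at the origin on the work surface. World frame = base frame: x ahead of the robot, y to its left, z up, the work surface at z = 0. Lengths are in m, angles in rad, forces in N, time in s.
With the tool pointing down it reaches from about 0.3 to 0.775 m from the base axis. Payload 14.6 kg.
Tool frame: the origin (TCP) lies at the very end of the fingers, on their centre line; the grasp point (between the pads) lies 19 mm behind it; z points along the fingers, y is the direction in which the jaws open and shut (so a half turn about z gives the same grasp; the last joint's range is limited). The gripper opens to 85 mm and grips with 20 to 120 N. Pads are 22 mm wide; open, the fingers measure 114 mm over their backs; the gripper's body (76 mm by 85 mm) begins 54 mm behind the grasp point. The pads swing forward as they close: fully open they stand 13 mm farther back than shut.
Start: joints at [1.082, 0.3, 1.521, -0, 1.321, -0.067], TCP at [0.225, 0.502, 0.231] pointing down, gripper open.
Joint ranges: [-3.03, 3.03], [-0.79, 2.21], [0.23, 2.52], [-1.04, 4.18], [0, 3.07], [-2.55, 2.55]. Speed limits (rad/s): [2.22, 2.22, 2.57, 3.14, 3.14, 3.14].

INTERFACE

Orientations are given as a rotation vector (axis times angle).
In Python, from cell import manip gives the robot as it stands.
- The arm moves only by the tool apply_moves, never from a script. Its argument "rows" is a list of rows, each a list of 7 numbers: the turn, a rotation vector about the tool's x, y, z in rad, then the shift along the tool's x, y, z in m, then the opening, from -1 (shut) to 1 (fully open). In form: [[rx, ry, rz, tx, ty, tz, grip], ...]. A call has 1 to 12 rows; each row is the pose to reach, as a shift and turn from the pose commanded when the call began, along the tool's axes at that moment; what a row does not reach only later rows make up. A row lasts 1/12 s, in which the tool goes at most 41.7 mm and 7.16 degrees, less where a joint would pass 70% of its speed; a pose out of reach is approached as far as the arm can. A call with a gripper value outside its range is refused whole. The fingers move at their own pace and stop on an object; "grip_force" is the grip in N (left out, the last holds). Time passes only in rows, so rows that repeat a pose let the fingers close. It gives the time, the measured TCP pose, the force and the opening at its end, in the units of the state.
- manip.get_state(): the state, without advancing time (a new reading comes with each control period).
- manip.snapshot(name): name is "scene" or "side" or "wrist"; returns the picture (480x640x3 uint8, red, green, blue); there is no depth.
- manip.camera_info(name): a dict with "camera_matrix" (3x3 intrinsics, pixels), "dist_coeffs" ([k1, k2, p1, p2, k3] as OpenCV has them; the pictures are not rectified), "origin" and "orientation" of the camera in the world. Camera axes: x right, y down, z forward; pixel columns grow to the right and rows downward; lengths in m; the calibration is good to about 2 mm. A picture is of the moment at which its call begins: read the wrist's pose just before it. camera_info takes no time and is no camera call; for the wrist camera it gives the pose at the moment of the call.
- manip.finish_job(): hands the job in, once; it reports no verdict.
The state is a dict: "t": time; "qpos": joint angles; "qd": joint speeds; "joint_efforts": joint torques, N m; "eef_pos": TCP position; "orientation": TCP orientation; "wrist_force": force on the tool from outside, world axes, zero at the start; "wrist_torque": the same for the moment, N m; "grip_width": opening from 0.0 (shut) to 1.0 (fully open).
Only numpy, scipy, OpenCV 4.12 (cv2) and the standard library are available. Lean on these libraries where they do the work, as an engineer would, in place of code of your own. Each camera call takes 0.05 s, during which the arm holds its last target. There are 200 camera calls.

TASK

Switch the solar lantern on by pressing the orange button on its top fully in (it stays in), then test its solar panel by shading the cells one after another: starting at the low end with the red band, move your fingertips up the row of five dark cells about two centimetres above the glass, pausing a good second over the middle of each. Do not touch the panel or its stand, and leave everything standing where it is; nothing is to be picked up.

Things in the scene. Friction and masses are not known exactly. Their poses are not given: they have to be found in the camera images.
- button (a joint): travel of the lantern's push-on button: 0 = out (off), 0.006 m = fully in (on). It goes straight down, needs about 4 N, has no spring and stays where it is left.
- button_top (a point): centre of the top face of the orange round button (28 mm across, stands 10 mm out of the lantern's top when out); button top about 108 mm above the sill when out, 102 mm when in
- lantern: green solar lantern, round, 92 mm across and 98 mm high without the button, loose, about 0.4 kg; origin at the centre of its underside, z up
- stand: loose stand of the solar panel: grey base 190 x 90 x 8 mm with two props, with the panel about 0.7 kg in all; origin at the centre of its underside, x points along the row of cells towards the raised end, z up
- panel: solar panel 236 x 88 x 10 mm fixed on the stand; origin at the centre of its glass face, 60 mm above the sill; x runs along the row of cells from the low red-banded end to the high end (12 degree slope), z is the glass normal. A dark spring clip grips the middle of the high edge, standing 4 mm above the glass from 104 mm to 120 mm along x
- cell1 (a point): centre, on the glass, of the first dark cell (34 x 66 mm) counted from the low end with the red band; neighbouring cells are 40 mm apart
- cell2 (a point): centre, on the glass, of the second dark cell (34 x 66 mm) counted from the low end with the red band; neighbouring cells are 40 mm apart
- cell3 (a point): centre, on the glass, of the third dark cell (34 x 66 mm) counted from the low end with the red band; neighbouring cells are 40 mm apart
- cell4 (a point): centre, on the glass, of the fourth dark cell (34 x 66 mm) counted from the low end with the red band; neighbouring cells are 40 mm apart
- cell5 (a point): centre, on the glass, of the fifth dark cell (34 x 66 mm) counted from the low end with the red band; neighbouring cells are 40 mm apart
- radio: bystander: black plastic radio casing lying flat, 110 x 190 x 45 mm (knobs up to 53 mm); origin at the centre of its underside
- bowl: bystander: blue plastic bowl, 116 mm across, 45 mm high; origin at the centre of its underside
- teaspoon: bystander: steel teaspoon, 140 mm long, lying along its x axis
- peg: bystander: small yellow spring clip lying flat, 60 x 14 x 13 mm; origin at the centre of its underside
Mind the look-alikes: they are no part of the job. Several things have the shape of the lantern; the one meant has the colours described above.

How it is judged:
On the way, in this order (a step that is already met when the one before it is completed fails the run):
1. the lantern's button is pressed in (value of joint button above 0.0045 m), for 0.1 s.
2. the fingertips pause close above the first cell from the red end (horizontal distance between the grasp point and cell1 below 0.015 m and z of the grasp point in the frame of panel between 0 and 0.06 m), for 0.5 s.
3. the fingertips pause close above the second cell from the red end (horizontal distance between the grasp point and cell2 below 0.015 m and z of the grasp point in the frame of panel between 0 and 0.06 m), for 0.5 s.
4. the fingertips pause close above the third cell from the red end (horizontal distance between the grasp point and cell3 below 0.015 m and z of the grasp point in the frame of panel between 0 and 0.06 m), for 0.5 s.
5. the fingertips pause close above the fourth cell from the red end (horizontal distance between the grasp point and cell4 below 0.015 m and z of the grasp point in the frame of panel between 0 and 0.06 m), for 0.5 s.
6. the fingertips pause close above the fifth cell from the red end (horizontal distance between the grasp point and cell5 below 0.015 m and z of the grasp point in the frame of panel between 0 and 0.06 m), for 0.5 s.
At the end, for the whole second after the job is handed in: The button is in (over 4.5 of 6 mm); the lantern stands upright (within 0.08 rad) within 20 mm of its start, the panel's stand within 10 mm (tilt under 0.05 rad), the bystanders within 20 mm (value of joint button above 0.0045 m and angle between lantern's own z axis and vertical below 0.08 rad and distance of each of lantern, radio, bowl, teaspoon, peg from where it was at the start of the episode below 0.02 m and distance of stand from where it was at the start of the episode below 0.01 m and angle between stand's own z axis and vertical below 0.05 rad); the robot touches nothing.
It fails at once if the panel or its stand is touched (contact force between any of the fingers, the arm and stand above 0.5 N or contact force between any of the fingers, the arm and panel above 0.5 N).
It fails at once if the panel's stand is shifted or lifted by more than 10 mm (distance of stand from where it was at the start of the episode above 0.01 m).
It fails at once if the lantern is lifted or shifted by more than 20 mm (distance of lantern from where it was at the start of the episode above 0.02 m).
It fails at once if a bystander is shifted or lifted by more than 20 mm (distance of any of radio, bowl, teaspoon, peg from where it was at the start of the episode above 0.02 m).
It also fails if it takes over 54 s, if anything falls off the work surface, if the arm or the gripper's body presses on something with over 40 N, if the wrist force passes 120 N, or if a joint passes its speed limit or range.

## Working session

There is one attempt and no reset: what is moved stays moved. The work goes in short steps, Python scripts to look and compute and a tool call to move; the robot and the scene stay as the last step left them, time stands still between calls to the robot, and variables do not carry over. Pictures are saved under pics/ and viewed, about 8 in all and at most 12, crops included, and the job is handed in when it is done.

Besides the shell and the picture viewer there is one more tool, called after ">>>" as a command line: name --pt "numbers of a row" for each row, then --argument value for the rest. apply_moves: Moves the arm, as the interface text tells. Its arguments: {"type":"object","properties":{"rows":{"type":"array","items":{"type":"array","items":{"type":"number"}}},"grip_force":{"type":"number"}},"required":["rows"]}

```bash
mkdir -p pics; cat > h.py <<'E'
import numpy as np,cv2,sys
from cell import manip
from scipy.spatial.transform import Rotation as R
def cam(n):
    c=manip.camera_info(n);o=np.array(c["orientation"],float)
    M=o if o.shape==(3,3) else R.from_rotvec(o).as_matrix()
    return np.array(c["camera_matrix"],float),np.array(c["dist_coeffs"],float),np.array(c["origin"],float),M
def ray(n,px,c=None):
    K,d,o,M=c or cam(n)
    u=cv2.undistortPoints(np.array(px,float).reshape(-1,1,2),K,d)[:,0]
    return o,np.c_[u,np.ones(len(u))]@M.T
def onz(n,px,z,c=None):
    o,v=ray(n,px,c);return o+v*((z-o[2])/v[:,2])[:,None]
def proj(n,P,c=None):
    K,d,o,M=c or cam(n)
    return cv2.projectPoints((np.array(P,float).reshape(-1,3)-o)@M,np.zeros(3),np.zeros(3),K,d)[0][:,0]
def snap(n,f):
    a=manip.snapshot(n);cv2.imwrite("pics/"+f,a[:,:,::-1]);return a
E
python3 - <<'E'
from h import *
print(manip.camera_info("scene")); print(manip.get_state())
for n in("scene","side","wrist"): snap(n,n+"0.png")
for n in("scene","side","wrist"): print(n,cam(n)[2],cam(n)[3][:,2])
E
```

```text
{'camera_matrix': array([[521.82766733,   0.        , 315.49679983],
       [  0.        , 521.82766733, 241.03915099],
       [  0.        ,   0.        ,   1.        ]]), 'dist_coeffs': array([-0.13530874,  0.        ,  0.        ,  0.        ,  0.        ]), 'origin': array([ 1.18224608, -0.60203517,  1.10340077]), 'orientation': array([-2.27971794, -0.94000735,  0.33329742])}
{'t': 0.0, 'qpos': array([ 1.08240435e+00,  3.00500883e-01,  1.52159634e+00, -2.03671249e-05,
        1.32068139e+00, -6.65989609e-02]), 'qd': array([-7.89664495e-04,  7.12660088e-05,  8.40859558e-04,  1.04145096e-03,
        1.66345487e-03,  1.55520330e-03]), 'joint_efforts': array([-1.32112262e-03, -5.43502522e+01, -3.61790407e+01, -1.30052895e-04,
        4.08081862e-03,  3.90271180e-05]), 'eef_pos': array([0.2250645 , 0.50158523, 0.23069852]), 'orientation': array([-6.57578513e-01, -3.07168840e+00,  1.79995325e-03]), 'wrist_force': array([ 0.68456655,  0.0037954 , -0.27506507]), 'wrist_torque': array([ 0.01403286, -0.01299264, -0.02469019]), 'grip_width': 1.0006499931933381}
scene [ 1.18224608 -0.60203517  1.10340077] [-0.44975952  0.46604026 -0.7619205 ]
side [ 0.12314189 -0.45867609  0.80944928] [ 0.45918656  0.493566   -0.738607  ]
wrist [0.16096593 0.53021659 0.37366954] [ 0.25260951 -0.11347422 -0.96089127]
```

View pics/scene0.png

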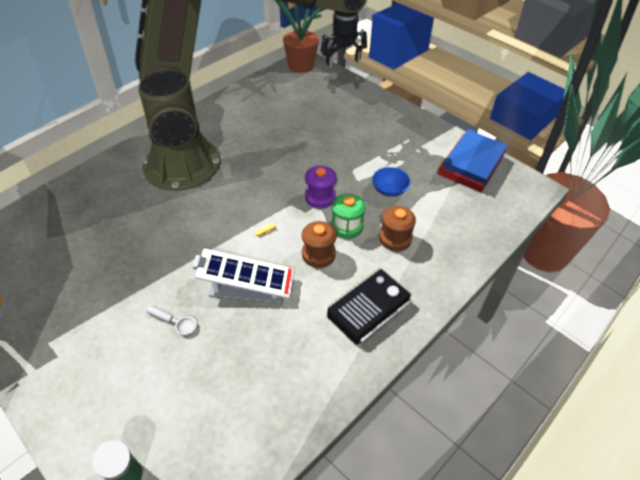

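View pics/side0.png

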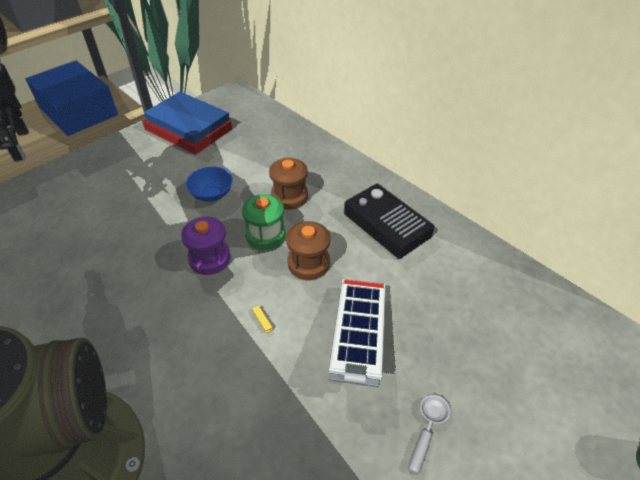

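Scene view: the green lantern is at (348,215) with its button at (349,201). The look-alikes are purple (321,187) and two brown ones at (319,243) and (397,228). In the side view the green lantern is at (264,222) with its button at (264,202). Green with an orange button is the one described. The red end of the panel is at (290,280) in the scene view and (364,284) in the side view.

```bash
cat > m.py <<'E'
from h import *
def cen(mask,amin,amax):
    n,l,s,c=cv2.connectedComponentsWithStats(mask.astype(np.uint8))
    return [(c[i].round(1).tolist(),int(s[i,4])) for i in range(1,n) if amin<=s[i,4]<=amax]
box={"scene":(190,240,300,305),"side":(325,275,390,390)}
but={"scene":(335,188,365,215),"side":(250,188,280,215)}
B={};C={}
for n in("scene","side"):
    a=cv2.imread(f"pics/{n}0.png");h=cv2.cvtColor(a,cv2.COLOR_BGR2HSV)
    x0,y0,x1,y1=but[n]
    m=np.zeros(h.shape[:2],bool);m[y0:y1,x0:x1]=cv2.inRange(h,(4,150,120),(20,255,255))[y0:y1,x0:x1]>0
    b=max(cen(m,10,2000),key=lambda t:t[1]);B[n]=b[0];print(n,"button",b)
    m=np.zeros(h.shape[:2],bool);x0,y0,x1,y1=box[n]
    m[y0:y1,x0:x1]=cv2.inRange(h,(105,90,0),(135,255,110))[y0:y1,x0:x1]>0
    c=cen(m,60,2000);C[n]=c;print(c)
    cv2.imwrite(f"pics/crop_{n}.png",cv2.resize(a[180:390,180:420] if n=="side" else a[160:310,190:430],None,fx=2.5,fy=2.5,interpolation=cv2.INTER_CUBIC))
def tri(p,q):
    o1,v=ray("scene",[p]);o2,w=ray("side",[q]);v=v[0];w=w[0]
    s=np.linalg.lstsq(np.c_[v,-w],o2-o1,rcond=None)[0]
    P,Q=o1+s[0]*v,o2+s[1]*w
    return (P+Q)/2,np.linalg.norm(P-Q)
print("btn",tri(B["scene"],B["side"]),onz("scene",[B["scene"]],.106),onz("side",[B["side"]],.106))
s=sorted(C["scene"],key=lambda t:-t[0][0]);d=sorted(C["side"],key=lambda t:t[0][1])
for p,q in zip(s,d): print(*tri(p[0],q[0]))
E
python3 m.py
python3 - <<'E'
import cv2,numpy as np
a=cv2.imread('pics/crop_scene.png');b=cv2.imread('pics/crop_side.png')
b=cv2.resize(b,(400,350));a=cv2.resize(a,(400,250));a=cv2.copyMakeBorder(a,0,100,0,0,0)
cv2.imwrite('pics/both.png',np.hstack([a,b]))
E
```

```text
scene button ([348.8, 200.9], 77)
[([214.2, 264.9], 157), ([230.0, 268.4], 154), ([245.7, 271.9], 156), ([261.3, 273.7], 125), ([277.0, 278.6], 157)]
side button ([262.2, 202.1], 96)
[([362.3, 292.7], 138), ([361.1, 306.7], 153), ([359.7, 321.5], 179), ([373.5, 323.2], 63), ([343.9, 335.8], 67), ([358.2, 337.5], 208), ([372.5, 339.4], 71), ([341.7, 352.9], 77), ([356.5, 354.9], 237), ([371.6, 356.7], 80)]
btn (array([0.55623811, 0.17328056, 0.10411322]), np.float64(0.0008656409230099906)) [[0.55721525 0.17236177 0.106     ]] [[0.55494164 0.17101261 0.106     ]]
[ 0.57455223 -0.11066605  0.04186966] 0.0017883185511187994
[ 0.54246297 -0.13522858  0.05338298] 0.004737068258957922
[ 0.51340353 -0.1598629   0.05849014] 0.0016818694415654681
[ 0.5057554 -0.1969335  0.1014735] 0.0006966368658182728
[ 0.45465256 -0.19266108  0.0863141 ] 0.036329402435190755
```

View pics/both.png

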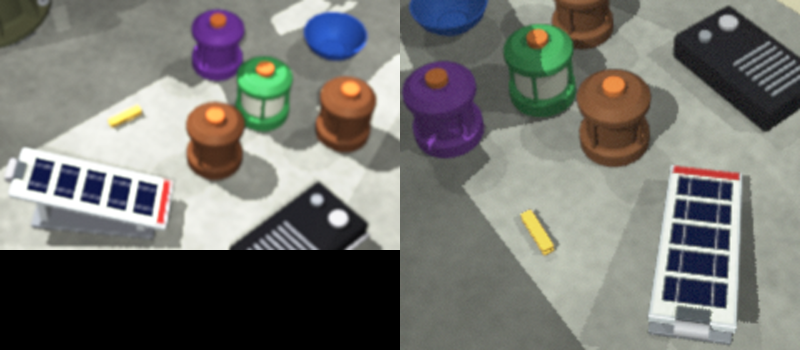

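The crop confirms one green lantern with the orange button. The panel's red end is on the right in the scene view and at the top in the side view. Next I fit the cell line.

```bash
cat >> m.py <<'E'
print("----")
z=.06+(np.arange(5)-2)*.04*np.sin(np.radians(12))
S=np.array([t[0] for t in s]);D=np.array([[362.3,292.7],[361.1,306.7],[359.7,321.5],[358.2,337.5],[356.5,354.9]])
P=np.array([onz("scene",[p],q)[0] for p,q in zip(S,z)]);Q=np.array([onz("side",[p],q)[0] for p,q in zip(D,z)])
print(P.round(4),Q.round(4));print([tri(p,q)[0].round(3).tolist() for p,q in zip(S,D)])
A=(P+Q)/2;c=A.mean(0);u=np.linalg.svd(A-c)[2][0][:2];u/=np.linalg.norm(u);u*=np.sign(u@(A[4]-A[0])[:2])
print("c",c,"u",u,"yaw",np.arctan2(u[1],u[0]))
for i in range(5): print("cell",i+1,c[:2]+u*(i-2)*.04*np.cos(np.radians(12)),z[i])
# obstacles: tops of the others
for n,px in [("scene",[321,172]),("scene",[320,229]),("scene",[400.5,213])]: print(onz(n,[px],.106).round(3))
print("purple/brown side",onz("side",[[202,227],[308,232],[288,163]],.106).round(3))
st=manip.get_state();print(R.from_rotvec(st["orientation"]).as_matrix().round(3))
E
python3 m.py | sed -n '/----/,$p'
```

```text
----
[[ 0.5752 -0.1104  0.0434]
 [ 0.5409 -0.1319  0.0517]
 [ 0.5142 -0.1596  0.06  ]
 [ 0.4834 -0.1839  0.0683]
 [ 0.4526 -0.2084  0.0766]] [[ 0.5734 -0.1123  0.0434]
 [ 0.5428 -0.1371  0.0517]
 [ 0.5124 -0.1614  0.06  ]
 [ 0.4819 -0.1858  0.0683]
 [ 0.4511 -0.2103  0.0766]]
[[0.575, -0.111, 0.042], [0.542, -0.135, 0.053], [0.513, -0.16, 0.058], [0.483, -0.184, 0.067], [0.452, -0.209, 0.075]]
c [ 0.51280518 -0.16010475  0.06      ] u [-0.77703806 -0.62945362] yaw -2.460742802415533
cell 1 [ 0.57360981 -0.11084887] 0.04336706473457925
cell 2 [ 0.5432075  -0.13547681] 0.05168353236728962
cell 3 [ 0.51280518 -0.16010475] 0.06
cell 4 [ 0.48240286 -0.18473269] 0.06831646763271038
cell 5 [ 0.45200055 -0.20936063] 0.07663293526542075
[[0.424 0.202 0.106]]
[[0.573 0.045 0.106]]
[[0.684 0.237 0.106]]
purple/brown side [[0.418 0.197 0.106]
 [0.567 0.038 0.106]
 [0.683 0.234 0.106]]
[[-0.912  0.409 -0.   ]
 [ 0.409  0.912 -0.001]
 [ 0.    -0.001 -1.   ]]
```

Button at about (0.556, 0.173, 0.108). Close the fingers and move above it.

>>> apply_moves --pt "0 0 0 -0.436 -0.165 0 -1" --pt "0 0 0 -0.436 -0.165 0 -1" --pt "0 0 0 -0.436 -0.165 0 -1" --pt "0 0 0 -0.436 -0.165 0 -1" --pt "0 0 0 -0.436 -0.165 0 -1" --pt "0 0 0 -0.436 -0.165 0 -1" --pt "0 0 0 -0.436 -0.165 0 -1" --pt "0 0 0 -0.436 -0.165 0 -1" --pt "0 0 0 -0.436 -0.165 0 -1" --pt "0 0 0 -0.436 -0.165 0 -1" --pt "0 0 0 -0.436 -0.165 0 -1" --pt "0 0 0 -0.436 -0.165 0 -1"

```text
t: 1.15
eef_pos: [0.5583, 0.1683, 0.2306]
orientation: [-0.664, -3.071, 0.002]
wrist_force: [-0.2, -1.0, -0.5]
grip_width: 0.002
```

>>> apply_moves --pt "0 0 0 0 0 0.02 -1" --pt "0 0 0 0 0 0.05 -1" --pt "0 0 0 0 0 0.08 -1" --pt "0 0 0 0 0 0.105 -1" --pt "0 0 0 0 0 0.105 -1" --pt "0 0 0 0 0 0.105 -1" --pt "0 0 0 0 0 0.105 -1" --pt "0 0 0 0 0 0.105 -1"

```text
t: 1.82
eef_pos: [0.5562, 0.173, 0.1283]
orientation: [0.657, 3.069, 0.002]
wrist_force: [-0.0, -0.4, -0.4]
grip_width: -0.001
```

```bash
python3 - <<'E'
from h import *
ims=[]
print(manip.get_state()["eef_pos"])
for n,(u,v) in {"scene":(349,200),"side":(263,200)}.items():
    a=snap(n,n+"1.png");print(proj(n,[manip.get_state()["eef_pos"]]))
    ims.append(cv2.resize(a[v-60:v+60,u-60:u+60],(400,400),interpolation=cv2.INTER_CUBIC))
cv2.imwrite("pics/b1.png",np.hstack(ims)[:,:,::-1])
E
```

```text
[0.55618841 0.17303902 0.12832617]
[[349.12130431 194.70444944]]
[[261.17040286 193.85326975]]
```

View pics/b1.png

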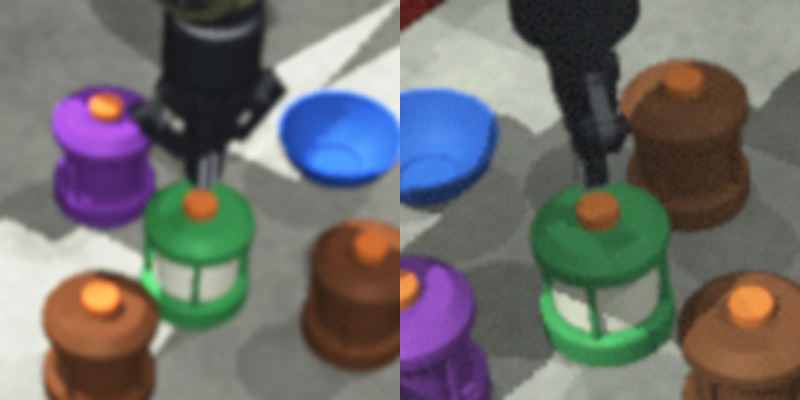

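The tips are centred above the green lantern's button in both views (crop pixels (203,180) and (597,185)). Press slowly.

>>> apply_moves --pt "0 0 0 0 0 0.008 -1" --pt "0 0 0 0 0 0.014 -1" --pt "0 0 0 0 0 0.017 -1" --pt "0 0 0 0 0 0.018 -1" --pt "0 0 0 0 0 0.019 -1" --pt "0 0 0 0 0 0.02 -1" --pt "0 0 0 0 0 0.021 -1" --pt "0 0 0 0 0 0.022 -1" --pt "0 0 0 0 0 0.022 -1" --pt "0 0 0 0 0 0.022 -1"

```text
t: 2.75
eef_pos: [0.5555, 0.1728, 0.1042]
orientation: [0.658, 3.072, 0.0]
wrist_force: [-0.8, -1.1, -0.1]
grip_width: -0.001
```

>>> apply_moves --pt "0 0 0 0 0 0.001 -1" --pt "0 0 0 0 0 0.002 -1" --pt "0 0 0 0 0 0.003 -1" --pt "0 0 0 0 0 0.003 -1" --pt "0 0 0 0 0 0.003 -1"

```text
t: 3.17
eef_pos: [0.5556, 0.1728, 0.102]
orientation: [0.658, 3.071, 0.0]
wrist_force: [-4.8, -1.4, 10.2]
grip_width: -0.002
```

>>> apply_moves --pt "0 0 0 0 0 0.001 -1" --pt "0 0 0 0 0 0.001 -1" --pt "0 0 0 0 0 0.001 -1"

```text
t: 3.42
eef_pos: [0.5558, 0.1729, 0.1019]
orientation: [0.657, 3.071, 0.001]
wrist_force: [-8.3, -2.1, 19.3]
grip_width: -0.001
```

The force rises to 19 N at z = 0.102 with no further travel, so the button is on its stop. Lift, then move high above cell 1.

>>> apply_moves --pt "0 0 0 0 0 -0.01 -1" --pt "0 0 0 0 0 -0.04 -1" --pt "0 0 0 0 0 -0.08 -1" --pt "0 0 0 0 0 -0.09 -1" --pt "0 0 0 -0.133 -0.252 -0.09 -1" --pt "0 0 0 -0.133 -0.252 -0.09 -1" --pt "0 0 0 -0.133 -0.252 -0.09 -1" --pt "0 0 0 -0.133 -0.252 -0.09 -1" --pt "0 0 0 -0.133 -0.252 -0.09 -1" --pt "0 0 0 -0.133 -0.252 -0.09 -1" --pt "0 0 0 -0.133 -0.252 -0.09 -1" --pt "0 0 0 -0.133 -0.252 -0.09 -1"

```text
t: 4.42
eef_pos: [0.5735, -0.1172, 0.1903]
orientation: [0.665, 3.07, -0.001]
wrist_force: [-0.6, 0.0, 0.2]
grip_width: -0.0
```

>>> apply_moves --pt "0 0 0 0 0 0 -1" --pt "0 0 0 0 0 0.02 -1" --pt "0 0 0 0 0 0.04 -1" --pt "0 0 0 0 0 0.04 -1" --pt "0 0 0 0 0 0.04 -1" --pt "0 0 0 0 0 0.04 -1"

```text
t: 4.92
eef_pos: [0.5741, -0.111, 0.1515]
orientation: [0.656, 3.071, -0.0]
wrist_force: [-0.3, 0.3, 0.8]
grip_width: -0.001
```

```bash
python3 - <<'E'
from h import *
st=manip.get_state();print(st["t"],st["eef_pos"],st["wrist_force"])
ims=[]
for n,(u,v) in {"scene":(300,230),"side":(310,260)}.items():
    a=snap(n,n+"2.png");print(proj(n,[st["eef_pos"]]))
    ims.append(cv2.resize(a[v-90:v+90,u-90:u+90],(400,400),interpolation=cv2.INTER_CUBIC))
    h=cv2.cvtColor(a,cv2.COLOR_RGB2HSV)
    for k in(0,2):
        b=cv2.imread(f"pics/{n}{k}.png");hh=cv2.cvtColor(b,cv2.COLOR_BGR2HSV)
        x0,y0,x1,y1={"scene":(335,188,365,215),"side":(250,188,280,215)}[n]
        m=cv2.inRange(hh,(4,150,120-40*(k>0)),(20,255,255))[y0:y1,x0:x1]
        g=cv2.inRange(hh,(50,100,40),(80,255,255))[150:260,220:400];ys,xs=np.nonzero(g)
        print(n,k,"orange",(m>0).sum(),"green",xs.mean(),ys.mean(),len(xs))
cv2.imwrite("pics/b2.png",np.hstack(ims)[:,:,::-1])
E
```

```text
4.9167 [ 0.57410551 -0.11097353  0.15150681] [-0.31236097  0.26873624  0.84764912]
[[274.32303162 251.2798111 ]]
scene 0 orange 77 green 128.08663366336634 64.30569306930693 808
scene 2 orange 58 green 127.8832298136646 64.3055900621118 805
[[366.333607   256.54802368]]
side 0 orange 96 green 43.8373804267844 70.68064753495217 1359
side 2 orange 89 green 43.90109090909091 70.22545454545454 1375
```

View pics/b2.png

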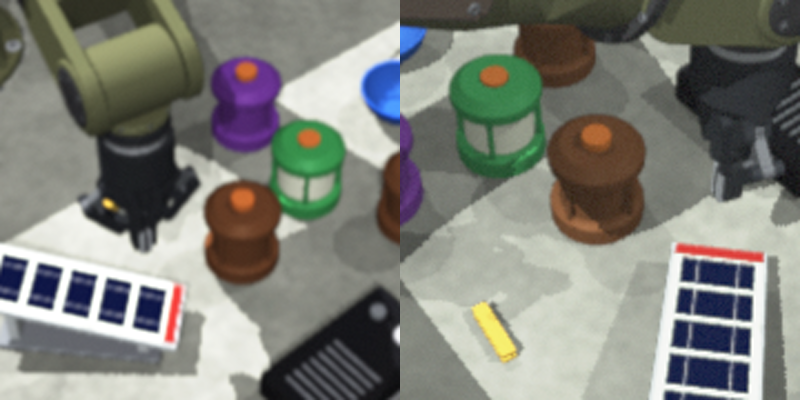

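Button visibly in, lantern not moved, tips above cell 1. Descend to about 22 mm above the glass.

>>> apply_moves --pt "0 0 0 0 0 0.03 -1" --pt "0 0 0 0 0 0.055 -1" --pt "0 0 0 0 0 0.07 -1" --pt "0 0 0 0 0 0.08 -1" --pt "0 0 0 0 0 0.083 -1" --pt "0 0 0 0 0 0.083 -1" --pt "0 0 0 0 0 0.083 -1" --pt "0 0 0 0 0 0.083 -1"

```text
t: 5.68
eef_pos: [0.5742, -0.1117, 0.0686]
orientation: [0.657, 3.07, -0.0]
wrist_force: [-0.0, 0.2, -0.3]
grip_width: 0.0
```

```bash
python3 - <<'E'
from h import *
st=manip.get_state();print(st["t"],st["eef_pos"],st["wrist_force"])
ims=[]
for n,(u,v) in {"scene":(270,260),"side":(360,290)}.items():
    a=snap(n,n+"3.png");print(proj(n,[st["eef_pos"]])-(u-60,v-60))
    ims.append(cv2.resize(a[v-60:v+60,u-60:u+60],(400,400),interpolation=cv2.INTER_CUBIC))
cv2.imwrite("pics/b3.png",np.hstack(ims)[:,:,::-1])
E
```

```text
5.6833 [ 0.57420427 -0.11174477  0.06860886] [-0.00614556  0.15816212 -0.26832652]
[[65.83437355 72.64909959]]
[[63.2951922  54.56523589]]
```

View pics/b3.png

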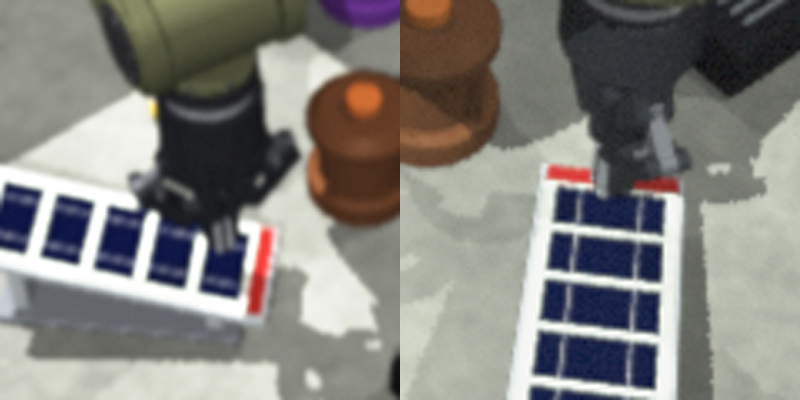

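The tips are over cell 1, about 25 mm above the glass (crop (222,242) and (612,185)). No contact force. Now pause there, then step along.

>>> apply_moves --pt "0 0 0 0 0 0.002 -1" --pt "0 0 0 0 0 0.002 -1" --pt "0 0 0 0 0 0.002 -1" --pt "0 0 0 0 0 0.002 -1" --pt "0 0 0 0 0 0.002 -1" --pt "0 0 0 0 0 0.002 -1" --pt "0 0 0 0 0 0.002 -1" --pt "0 0 0 0 0 0.002 -1" --pt "0 0 0 0 0 0.002 -1" --pt "0 0 0 0 0 0.002 -1" --pt "0 0 0 0 0 0.002 -1" --pt "0 0 0 0 0 0.002 -1"

```text
t: 6.78
eef_pos: [0.5736, -0.1116, 0.0653]
orientation: [-0.658, -3.072, -0.0]
wrist_force: [-0.4, -0.4, 0.7]
grip_width: -0.007
```

>>> apply_moves --pt "0 0 0 0.006 -0.012 -0.004 -1" --pt "0 0 0 0.012 -0.024 -0.0075 -1" --pt "0 0 0 0.0177 -0.0349 -0.0083 -1" --pt "0 0 0 0.0177 -0.0349 -0.0083 -1" --pt "0 0 0 0.0177 -0.0349 -0.0083 -1" --pt "0 0 0 0.0177 -0.0349 -0.0083 -1" --pt "0 0 0 0.0177 -0.0349 -0.0083 -1" --pt "0 0 0 0.0177 -0.0349 -0.0083 -1" --pt "0 0 0 0.0177 -0.0349 -0.0083 -1" --pt "0 0 0 0.0177 -0.0349 -0.0083 -1" --pt "0 0 0 0.0177 -0.0349 -0.0083 -1" --pt "0 0 0 0.0177 -0.0349 -0.0083 -1"

```text
t: 7.78
eef_pos: [0.5432, -0.1361, 0.0735]
orientation: [-0.657, -3.072, 0.0]
wrist_force: [-0.4, -1.0, -0.9]
grip_width: -0.002
```

>>> apply_moves --pt "0 0 0 0 0 0 -1" --pt "0 0 0 0 0 0 -1" --pt "0 0 0 0 0 0 -1" --pt "0 0 0 0 0 0 -1" --pt "0 0 0 0 0 0 -1"

```text
t: 8.2
eef_pos: [0.5431, -0.1362, 0.0736]
orientation: [-0.658, -3.072, 0.0]
wrist_force: [-0.0, 0.8, -0.0]
grip_width: -0.0
```

Cell 2 matches the prediction (0.5432, -0.1355). On to 3, 4 and 5.

>>> apply_moves --pt "0 0 0 0.006 -0.012 -0.004 -1" --pt "0 0 0 0.012 -0.024 -0.0075 -1" --pt "0 0 0 0.0177 -0.0349 -0.0083 -1" --pt "0 0 0 0.0177 -0.0349 -0.0083 -1" --pt "0 0 0 0.0177 -0.0349 -0.0083 -1" --pt "0 0 0 0.0177 -0.0349 -0.0083 -1" --pt "0 0 0 0.0177 -0.0349 -0.0083 -1" --pt "0 0 0 0.0177 -0.0349 -0.0083 -1" --pt "0 0 0 0.0177 -0.0349 -0.0083 -1" --pt "0 0 0 0.0177 -0.0349 -0.0083 -1" --pt "0 0 0 0.0177 -0.0349 -0.0083 -1" --pt "0 0 0 0.0177 -0.0349 -0.0083 -1"

```text
t: 9.2
eef_pos: [0.5127, -0.1607, 0.0818]
orientation: [-0.657, -3.072, -0.0]
wrist_force: [-0.4, -0.6, -0.4]
grip_width: 0.002
```

>>> apply_moves --pt "0 0 0 0 0 0 -1" --pt "0 0 0 0 0 0 -1" --pt "0 0 0 0 0 0 -1" --pt "0 0 0 0 0 0 -1" --pt "0 0 0 0 0 0 -1"

```text
t: 9.62
eef_pos: [0.5127, -0.1608, 0.0819]
orientation: [0.658, 3.072, -0.0]
wrist_force: [0.1, -0.8, 0.7]
grip_width: -0.001
```

```bash
python3 - <<'E'
from h import *
ims=[]
for n,(u,v) in {"scene":(250,255),"side":(360,310)}.items():
    a=snap(n,n+"4.png")
    ims.append(cv2.resize(a[v-60:v+60,u-60:u+60],(400,400),interpolation=cv2.INTER_CUBIC))
cv2.imwrite("pics/b4.png",np.hstack(ims)[:,:,::-1])
E
```

```text
(no output)
```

View pics/b4.png

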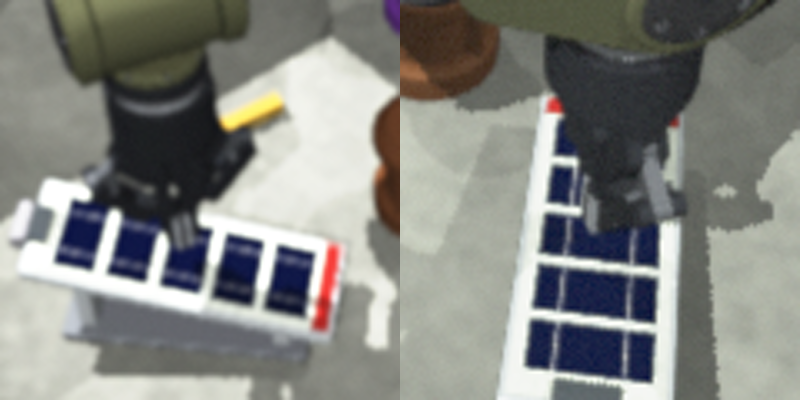

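The tips are over cell 3 at crop (183,240) and (600,225), clear of the glass, and the panel has not moved. Continue to 4 and 5.

>>> apply_moves --pt "0 0 0 0.006 -0.012 -0.004 -1" --pt "0 0 0 0.012 -0.024 -0.0075 -1" --pt "0 0 0 0.0177 -0.0349 -0.0083 -1" --pt "0 0 0 0.0177 -0.0349 -0.0083 -1" --pt "0 0 0 0.0177 -0.0349 -0.0083 -1" --pt "0 0 0 0.0177 -0.0349 -0.0083 -1" --pt "0 0 0 0.0177 -0.0349 -0.0083 -1" --pt "0 0 0 0.0177 -0.0349 -0.0083 -1" --pt "0 0 0 0.0177 -0.0349 -0.0083 -1" --pt "0 0 0 0.0177 -0.0349 -0.0083 -1" --pt "0 0 0 0.0177 -0.0349 -0.0083 -1" --pt "0 0 0 0.0177 -0.0349 -0.0083 -1"

```text
t: 10.72
eef_pos: [0.4823, -0.1853, 0.0901]
orientation: [-0.657, -3.072, -0.0]
wrist_force: [0.6, 0.3, -0.7]
grip_width: 0.002
```

>>> apply_moves --pt "0 0 0 0 0 0 -1" --pt "0 0 0 0 0 0 -1" --pt "0 0 0 0 0 0 -1" --pt "0 0 0 0 0 0 -1" --pt "0 0 0 0 0 0 -1"

```text
t: 11.13
eef_pos: [0.4823, -0.1854, 0.0902]
orientation: [0.658, 3.072, -0.0]
wrist_force: [0.0, -0.7, -0.8]
grip_width: -0.001
```

>>> apply_moves --pt "0 0 0 0.006 -0.012 -0.004 -1" --pt "0 0 0 0.012 -0.024 -0.0075 -1" --pt "0 0 0 0.0177 -0.0349 -0.0083 -1" --pt "0 0 0 0.0177 -0.0349 -0.0083 -1" --pt "0 0 0 0.0177 -0.0349 -0.0083 -1" --pt "0 0 0 0.0177 -0.0349 -0.0083 -1" --pt "0 0 0 0.0177 -0.0349 -0.0083 -1" --pt "0 0 0 0.0177 -0.0349 -0.0083 -1" --pt "0 0 0 0.0177 -0.0349 -0.0083 -1" --pt "0 0 0 0.0177 -0.0349 -0.0083 -1" --pt "0 0 0 0.0177 -0.0349 -0.0083 -1" --pt "0 0 0 0.0177 -0.0349 -0.0083 -1"

```text
t: 12.13
eef_pos: [0.4519, -0.2099, 0.0984]
orientation: [-0.657, -3.072, -0.0]
wrist_force: [0.3, -0.3, -0.9]
grip_width: 0.001
```

>>> apply_moves --pt "0 0 0 0 0 0 -1" --pt "0 0 0 0 0 0 -1" --pt "0 0 0 0 0 0 -1" --pt "0 0 0 0 0 0 -1" --pt "0 0 0 0 0 0 -1"

```text
t: 12.55
eef_pos: [0.4518, -0.21, 0.0985]
orientation: [-0.658, -3.072, 0.0]
wrist_force: [0.4, -0.2, -0.1]
grip_width: 0.001
```

>>> apply_moves --pt "0 0 0 0 0 -0.02 -1" --pt "0 0 0 0 0 -0.05 -1" --pt "0 0 0 0 0 -0.08 -1" --pt "0 0 0 0 0 -0.12 -1" --pt "0 0 0 0 0 -0.12 -1" --pt "0 0 0 0 0 -0.12 -1" --pt "0 0 0 0 0 -0.12 -1" --pt "0 0 0 0 0 -0.12 -1"

```text
t: 13.22
eef_pos: [0.4514, -0.2098, 0.2173]
orientation: [-0.657, -3.07, -0.001]
wrist_force: [0.3, -1.2, -0.6]
grip_width: -0.003
```

```bash
python3 - <<'E'
from h import *
st=manip.get_state();print(st["t"],st["eef_pos"],st["wrist_force"],abs(st["qd"]).max())
a=snap("scene","scene5.png");b=snap("side","side5.png")
cv2.imwrite("pics/b5.png",np.hstack([cv2.resize(a[140:360,130:430],(400,300)),cv2.resize(b[140:480,160:460],(400,300))])[:,:,::-1])
E
```

```text
13.2167 [ 0.45141804 -0.209759    0.21726639] [ 0.33724866 -1.1910078  -0.64601098] 0.006225067802627529
```

View pics/b5.png

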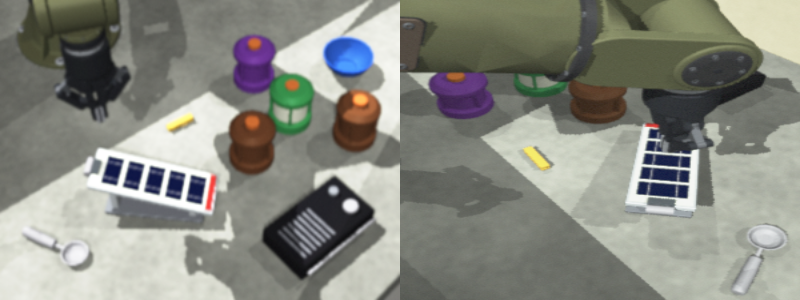

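Everything stands where it was and the arm is clear above the panel. Handing in.

```bash
python3 -c "
from cell import manip
print(manip.finish_job())"
```

```text
the job is handed in; nothing more can be done
None
```

I switched the green lantern on and shaded the five cells in order from the red end, then lifted clear and handed the job in at about 13 s; `finish_job` gives no verdict.

- **Button:** I pressed it with the shut fingertips until it hit its stop. The fingertips stayed at z = 0.102 m while the force rose from 10 to 19 N, which matches fully in. The button also looks lower in the pictures.
- **Cells:** The tips paused more than a second over each cell, about 22 mm above the glass. They were within about 1 mm of the positions I measured from the two camera views.
- **Panel and stand:** Over the panel the wrist force stayed at noise level, about 1 N per axis. That noise is above the 0.5 N contact limit, so the "no touch" check rests on the clearance and the pictures.
- **Things left standing:** After the press, the lantern's green outline had moved less than 0.5 pixel in both views. I compared the panel, stand and bystanders only by eye in the last pictures, and none appears to have moved. The arm hid part of the lanterns in the last side view, so there I relied on the scene view.

No check failed or disagreed.

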